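Feel and centre the noodle cutter's shaft float

TASK

Check the end float of the noodle cutter's shaft by its black knob: first push the shaft in until you feel it bear on its inner stop, then pull it out until it bears on its outer stop, pressing about 8 N each way for half a second and never more than 20 N. Then leave the shaft midway between the two stops and let go of it, and only after that swing the clamp lever fully over to its other side. Leave the sauce bottle, bowl and cup alone.

Things in the scene. Friction and masses are not known exactly. Their poses are not given: they have to be found in the camera images.
- cutter: White bench noodle cutter, fixed: a box 170 mm (its x) by 160 mm (its y), flat top 150 mm high; a steel hopper 35 mm tall stands on the +y half of the top. Origin: centre of its underside on the counter; z up. From its -y side sticks the shaft, level, along its y axis, 100 mm above the counter. Place and yaw vary.
- knob_mid (a point): Centre of the black cylindrical knob on the outer end of the shaft, on the shaft axis, 100 mm above the counter. Knob 32 mm in diameter, 44 mm long, axis along the cutter's y; the bare steel shaft behind it is 18 mm thick. With the shaft at 0 this point is 100 mm out from the cutter's -y side. Moves with the shaft.
- shaft (a joint): Sliding of the shaft along the cutter's y axis (m): within 1.5 mm of 0 at the start, positive pushed in (towards +y, into the cutter), negative pulled out. It slides with about 1.5 N of friction and stays where it is left; it does not turn.
- boss (a point): Centre of the outer face of the steel boss (60 mm across, 18 mm long) where the shaft leaves the cutter's -y side. Inside, unseen, two rubber-faced stops end the shaft's travel. They differ every time: float 16 to 32 mm, its middle within 6 mm of joint value 0. They give 0.15 to 0.25 mm per N, alike at both ends; felt from 3 N on the stop, harmed above 20 N.
- clamp (a joint): Angle of the steel clamp lever (rad): 0 to 0.15 at the start (leaning to the cutter's -x side), 1.0 fully over (leaning to its +x side), where it meets a rigid end stop. It turns lightly (about 1 N at the ball) and stays where it is left.
- clamp_tip (a point): Centre of the steel ball, 26 mm in diameter, at the free end of the clamp lever: a rod 10 mm thick, 75 mm from pivot to ball centre. Hinge axis parallel to the cutter's y, pivot 172 mm above the counter at x = 0, y = -35 mm in the cutter's frame. It leans 0.5 rad to -x at joint value 0 and 0.5 rad to +x at 1.0.
- sauce: Dark sauce bottle standing on the counter, 62 mm across, 190 mm high; bystander. Origin: centre of its underside.
- bowl: White bowl on the counter, 120 mm across, 60 mm high; bystander. Origin: centre of its underside.
- cup: White cup on the counter, 68 mm across, 70 mm high; bystander. Origin: centre of its underside.

How it is judged:
By the outcome, as a careful person would: the job done as asked, in the order asked, and still so for the second after the job is handed in, with the robot touching nothing.
It also fails if it takes over 61 s, if anything falls off the work surface, if the arm or the gripper's body presses on something with over 40 N, if the wrist force passes 120 N, or if a joint passes its speed limit or range.

ROBOT

A 6-joint arm with a two-finger parallel gripper is mounted at the origin on the work surface. World frame = base frame: x ahead of the robot, y to its left, z up, the work surface at z = 0. Lengths are in m, angles in rad, forces in N, time in s.
With the tool pointing down it reaches from about 0.4 to 0.925 m from the base axis. Payload 3.4 kg.
Tool frame: the origin (TCP) lies at the very end of the fingers, on their centre line; the grasp point (between the pads) lies 19 mm behind it; z points along the fingers, y is the line along which they close (so a half turn about z gives the same grasp; the last joint's range is limited). The gripper opens to 85 mm and grips with 20 to 120 N. Pads are 22 mm wide; open, the fingers measure 114 mm over their backs; the gripper's body (76 mm by 85 mm) begins 54 mm behind the grasp point. The pads swing forward as they close: fully open they stand 13 mm farther back than shut.
Start: joints at [-1.252, 0.307, 1.506, -0, 1.328, -0.073], TCP at [0.22, -0.531, 0.231] pointing down, gripper open.
Joint ranges: [-3.12, 3.12], [-1.05, 2.28], [0.14, 2.33], [-1.42, 4.57], [0.1, 2.73], [-2.68, 2.68]. Speed limits (rad/s): [2.57, 2.57, 3.14, 3.14, 3.14, 3.14].

INTERFACE

Orientations are given as a unit quaternion [x, y, z, w].
In Python, from workcell import robot, cams, monitor gives the robot as it stands (robot), with the cameras (cams) and the readings (monitor).
- The arm moves only by the shell command python3 drive.py FILE [FORCE], which reads ROWS from the file FILE. ROWS is a JSON list of rows, 1 to 10 of them, each of 7 numbers: dx, dy, dz in units of 25 mm, then a rotation vector rx, ry, rz in rad, then the finger opening in m; each row shifts and turns the commanded pose from where the row before left it, along the tool's axes as they then stand; what a row does not reach is not made up. A row lasts 1/8 s, in which the tool goes at most 0.0625 m and 0.188 rad, less where a joint would pass 70% of its speed; a pose out of reach is approached as far as the arm can. The fingers move at their own pace and stop on an object; FORCE is the grip in N (left out, the last holds). Time passes only in rows, so rows that do not move let the fingers close. It prints the time, the measured TCP pose, the force, the opening and the grip force at its end. Input that does not fit is refused with a message, and nothing moves.
- monitor.observe(): the state, without advancing time (a new reading comes with each control period).
- cams.camera(name): name is "scene" or "top"; returns (picture, depth): 420x560x3 uint8, red, green, blue; 420x560 float32, m along the optical axis (not along the pixel's ray), 0 where there is no reading.
- cams.camera_params(name): a dict with "camera_matrix" (3x3 intrinsics, pixels), "k1" (the pictures are not rectified: a ray, as slopes to the right and down, at radius r is drawn at 1 + k1 r^2 times it, then the intrinsics apply), "rvec" (rotation vector, rad) and "tvec" (3), from world to camera coordinates, as OpenCV has them. Camera axes: x right, y down, z forward; pixel columns grow to the right and rows downward; lengths in m; the calibration is good to about 2 mm. A picture is of the moment at which its call begins. camera_params takes no time and is no camera call.
- robot.sign_off(): hands the job in; it is judged then, once.
The state is a dict: "t": time; "joint_positions": joint angles; "qd": joint speeds; "joint_torque": joint torques, N m; "eef_pos": TCP position; "ee_rot": TCP orientation; "ft_force": force on the tool from outside, world axes, zero at the start; "wrist_torque": the same for the moment, N m; "gripper_width": finger opening in m; "grasp_force": force on a finger pad.
Only numpy, scipy, OpenCV 4.12 (cv2) and the standard library are available. Lean on these libraries where they do the work, as an engineer would, in place of code of your own. Each camera call takes 0.05 s, during which the arm holds its last target. There are 200 camera calls.

## Working session

There is one attempt and no reset: what is moved stays moved. The work goes in short steps, Python scripts to look and compute and a shell command to move; the robot and the scene stay as the last step left them, time stands still between calls to the robot, and variables do not carry over. Pictures are saved under pics/ and viewed, at most 10 in all, crops included, and the job is handed in when it is done.

```bash
ls; mkdir -p pics; python3 - <<'E'
from workcell import robot, cams, monitor
import cv2,numpy as np
s=monitor.observe(); print({k:np.round(v,3) for k,v in s.items()})
for n in("scene","top"):
    p,d=cams.camera(n); cv2.imwrite(f"pics/{n}0.png",p[:,:,::-1]); np.savez(f"{n}0.npz",p=p,d=d)
    print(n,cams.camera_params(n))
E
```

```text
drive.py
pics
workcell.py
{'t': np.float64(0.0), 'joint_positions': array([-1.252,  0.308,  1.508, -0.   ,  1.328, -0.074]), 'qd': array([ 0.   , -0.001,  0.   , -0.001, -0.   , -0.001]), 'joint_torque': array([ 1.0000e-03, -4.5754e+01, -2.5192e+01, -0.0000e+00,  1.4000e-02,
       -0.0000e+00]), 'eef_pos': array([ 0.22 , -0.531,  0.23 ]), 'ee_rot': array([ 0.981,  0.195, -0.   , -0.001]), 'ft_force': array([ 1.02 , -0.154,  0.186]), 'wrist_torque': array([0.013, 0.017, 0.019]), 'grasp_force': np.float64(0.0), 'gripper_width': np.float64(0.085)}
scene {'camera_matrix': array([[461.91696744,   0.        , 276.39601586],
       [  0.        , 461.91696744, 201.84527803],
       [  0.        ,   0.        ,   1.        ]]), 'k1': -0.019188571295766687, 'rvec': array([ 1.78492308,  1.40626691, -0.76997515]), 'tvec': array([-0.15894199, -0.15461255,  1.67028324])}
top {'camera_matrix': array([[434.98085112,   0.        , 287.22425359],
       [  0.        , 434.98085112, 213.04774994],
       [  0.        ,   0.        ,   1.        ]]), 'k1': -0.007881898114630213, 'rvec': array([ 2.10650511, -2.12427747,  0.15798324]), 'tvec': array([0.05538277, 0.56758062, 1.22842927])}
```

View pics/scene0.png

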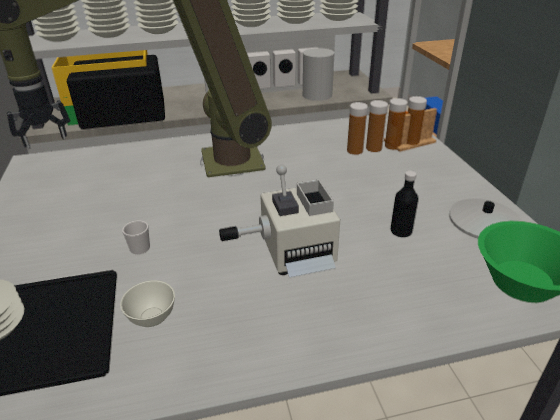

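View pics/top0.png

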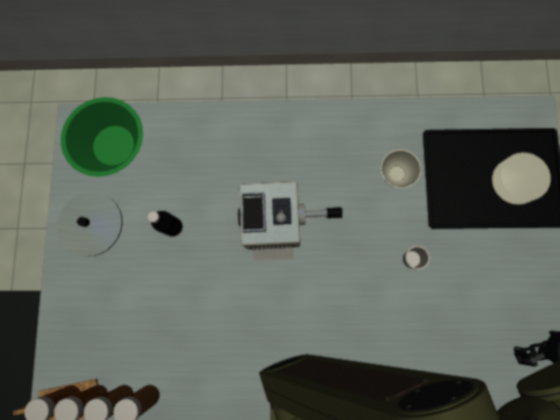

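The cutter is at about (270,214) in the top view. Its knob is at (335,213) in top and (229,234) in scene, and the clamp ball is at (281,217) in top and (282,170) in scene. The yaw is close to 0, with the bowl and cup off on the -y side.

```bash
cat > h.py <<'E'
import numpy as np,cv2
from workcell import robot, cams, monitor
def cam(n):
    c=cams.camera_params(n); R=cv2.Rodrigues(np.array(c["rvec"]))[0]; return np.array(c["camera_matrix"]),c["k1"],R,np.array(c["tvec"])
def rays(n,uv):
    K,k1,R,t=cam(n)
    x=cv2.undistortPoints(np.float64(uv).reshape(-1,1,2),K,np.array([k1,0,0,0,0.]))[:,0]
    return -R.T@t, np.c_[x,np.ones(len(x))], R
def plane(n,uv,z):
    o,x,R=rays(n,uv); d=x@R; return o+d*((z-o[2])/d[:,2])[:,None]
def cloud(n,d):
    v,u=np.mgrid[:d.shape[0],:d.shape[1]]
    o,x,R=rays(n,np.c_[u.ravel(),v.ravel()]); return (o+(x*d.reshape(-1,1))@R).reshape(*d.shape,3)
def tri(uv1,uv2):
    A=np.zeros((3,3));b=np.zeros(3)
    for n,uv in(("scene",uv1),("top",uv2)):
        o,x,R=rays(n,[uv]); r=(x@R)[0]; r/=np.linalg.norm(r); P=np.eye(3)-np.outer(r,r); A+=P;b+=P@o
    return np.linalg.solve(A,b)
E
python3 - <<'E'
from h import *
P={};I={}
for n in("scene","top"):
    f=np.load(n+"0.npz"); P[n]=cloud(n,f["d"]); I[n]=f["p"]
# knob masks
for n,(u0,u1,v0,v1) in dict(scene=(210,245,220,248),top=(322,350,200,226)).items():
    g=I[n][v0:v1,u0:u1].max(2); m=(g<60).astype(np.uint8)
    c=max(cv2.findContours(m,0,1)[0],key=cv2.contourArea); r=cv2.minAreaRect(c); 
    print(n,"knob px",np.add(r[0],(u0,v0)),r[1:]); 
    q=P[n][v0:v1,u0:u1][m>0]; print(np.median(q,0),q.min(0),q.max(0))
    uv=cv2.boxPoints(r)+[u0,v0]; print(plane(n,uv,.105).round(4))
t=P["top"]; 
for zl,zh in((.14,.16),(.175,.195)):
    m=((t[...,2]>zl)&(t[...,2]<zh)); m[:,:225]=0;m[:,320:]=0;m[:160]=0;m[270:]=0
    q=t[m]; r=cv2.minAreaRect(np.float32(q[:,:2])); print(zl,len(q),r,np.median(q[:,2]))
s=P["scene"][160:182,272:292]; q=s[(s[...,2]>.2)&(s[...,2]<.26)]; print("ball",len(q),np.median(q,0),q.min(0),q.max(0))
for n,w in(("scene",(230,320,150,240)),("top",(220,350,170,270))):
    cv2.imwrite(f"pics/c_{n}.png",cv2.resize(I[n][w[2]:w[3],w[0]:w[1],::-1],None,fx=6,fy=6,interpolation=2))
# bystanders
for nm,(u,v) in dict(bowl=(400,170),cup=(416,258),sauce=(165,223)).items():
    print(nm,plane("top",[(u,v)],.05))
E
```

```text
scene knob px [228.29729843 233.28378296] ((11.836727142333984, 17.59069061279297), 80.53767395019531)
[ 0.57209318 -0.08699449  0.10867329] [ 0.55689887 -0.16113621  0.08925648] [ 1.47368329 -0.06598913  0.80081608]
[[ 0.5441 -0.108   0.105 ]
 [ 0.5429 -0.0641  0.105 ]
 [ 0.5909 -0.0668  0.105 ]
 [ 0.5916 -0.1092  0.105 ]]
top knob px [334.  212.5] ((9.0, 14.0), 90.0)
[ 0.55695837 -0.08170629  0.11254182] [ 0.34179925 -0.10155047  0.10313981] [0.57123907 0.0150935  1.31041937]
[[ 0.5716 -0.063   0.105 ]
 [ 0.5711 -0.1023  0.105 ]
 [ 0.5455 -0.1016  0.105 ]
 [ 0.5459 -0.0624  0.105 ]]
0.14 2788 ((0.5513243079185486, 0.09730269014835358), (0.17023329436779022, 0.16004672646522522), 2.09686017036438) 0.14956674088879074
0.175 414 ((0.5516124963760376, 0.10365156084299088), (0.10451947152614594, 0.13128654658794403), 2.633294105529785) 0.1809193176421675
ball 119 [0.53285312 0.05746221 0.2417645 ] [0.51642156 0.04563945 0.21487268] [0.54043203 0.07043797 0.25381889]
bowl [[ 0.69474772 -0.28595646  0.05      ]]
cup [[ 0.43315745 -0.31818419  0.05      ]]
sauce [[0.5423359  0.41269558 0.05      ]]
```

View pics/c_top.png

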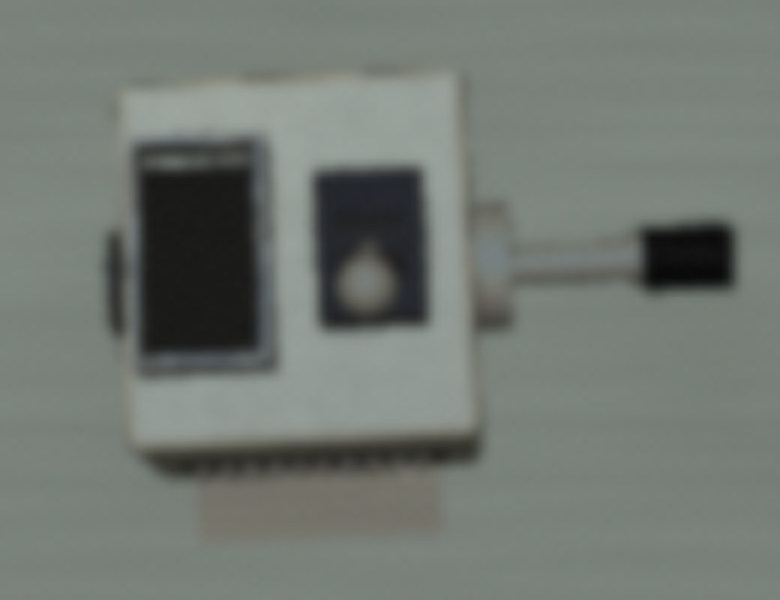

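View pics/c_scene.png

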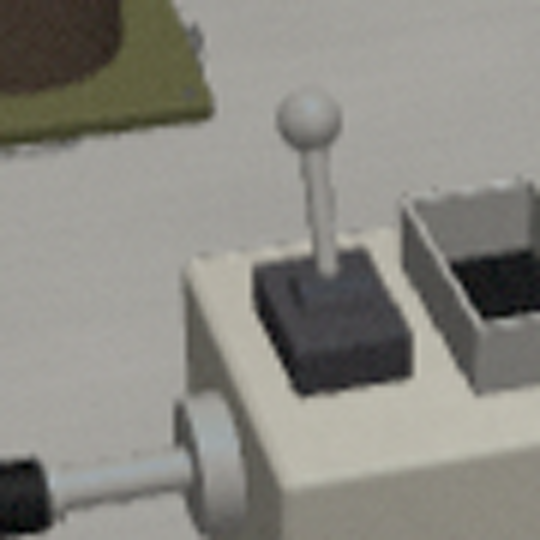

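The camera fit gives the cutter centre at (0.5513, 0.0973) with a yaw of 0.0366. That predicts the knob at about (0.558, -0.083), which matches what I measured. The ball is leaning to -x, near x = 0.525. Next I'll rotate the tool so its x axis lies along the cutter's +y and its y axis along the cutter's +x, then translate.

The manual's scale: shifts go in units of 25 mm. Converting my numbers, 0.0436 m is 1.744, 0.0354 m is 1.416.

```bash
echo '[[0, 0, 0, 0, 0, -0.174, 0.085], [0, 0, 0, 0, 0, -0.174, 0.085], [0, 0, 0, 0, 0, -0.174, 0.085], [0, 0, 0, 0, 0, -0.174, 0.085], [0, 0, 0, 0, 0, -0.174, 0.085], [0, 0, 0, 0, 0, -0.174, 0.085], [0, 0, 0, 0, 0, -0.171, 0.085]]' > m.json && python3 drive.py m.json
echo '[[1.744, 1.416, 0, 0, 0, 0, 0.085], [1.744, 1.416, 0, 0, 0, 0, 0.085], [1.744, 1.416, 0, 0, 0, 0, 0.085], [1.744, 1.416, 0, 0, 0, 0, 0.085], [1.744, 1.416, 0, 0, 0, 0, 0.085], [1.744, 1.416, 0, 0, 0, 0, 0.085], [1.744, 1.416, 0, 0, 0, 0, 0.085], [1.744, 1.416, 0, 0, 0, 0, 0.085], [1.744, 1.416, 0, 0, 0, 0, 0.085], [1.744, 1.416, 0, 0, 0, 0, 0.085]]' > m.json && python3 drive.py m.json
cat > st.py <<'E'
from h import *
from scipy.spatial.transform import Rotation as Ro
s=monitor.observe(); c,k=np.cos(.0366),np.sin(.0366); A=np.array([[c,k,0],[-k,c,0],[0,0,1]])
C=np.array([.5513,.0973,0])
R=Ro.from_quat(s["ee_rot"]).as_matrix()
print("t",round(s["t"],3),"cutter-frame pos mm",(A@(s["eef_pos"]-C)*1e3).round(2),"F",(A@s["ft_force"]).round(2),"M",np.round(s["wrist_torque"],2),"w",round(s["gripper_width"],4),"g",round(s["grasp_force"],1))
print("tool x,y in cutter",(A@R)[:,:2].T.round(3).tolist())
E
python3 st.py
```

```text
t: 0.98
eef_pos: [0.2199, -0.5308, 0.2307]
ee_rot: [0.692, 0.722, 0.0, -0.001]
ft_force: [0.2, 0.6, 0.0]
gripper_width: 0.0845
grasp_force: 0.0
t: 2.22
eef_pos: [0.5584, -0.0808, 0.231]
ee_rot: [0.694, 0.72, -0.0, -0.0]
ft_force: [1.7, -0.1, 0.3]
gripper_width: 0.0848
grasp_force: 0.0
t 2.225 cutter-frame pos mm [   0.55 -178.19  230.98] F [ 1.7  -0.14  0.27] M [-0.08 -0.    0.02] w 0.0848 g 0.0
tool x,y in cutter [[-0.001, 1.0, -0.0], [1.0, 0.001, -0.001]]
```

Scaled: 0.05 m is 2, 0.04 m is 1.6.

```bash
echo '[[-0.04, -0.02, 2, 0, 0, 0, 0.085], [0, 0, 2, 0, 0, 0, 0.085], [0, 0, 1.6, 0, 0, 0, 0.085], [0, 0, 0.52, 0, 0, 0, 0.085], [0, 0, 0, 0, 0, 0, 0.085]]' > m.json && python3 drive.py m.json; python3 st.py
python3 - <<'E'
from h import *
a=[]
for n in("scene","top"):
    p,d=cams.camera(n); w=dict(scene=(190,320,150,270),top=(270,380,160,270))[n]
    a.append(cv2.resize(p[w[2]:w[3],w[0]:w[1],::-1],(390,390),interpolation=2))
cv2.imwrite("pics/d1.png",np.hstack(a))
E
```

```text
t: 2.85
eef_pos: [0.5569, -0.0834, 0.0778]
ee_rot: [0.694, 0.72, -0.0, -0.001]
ft_force: [-0.4, -0.4, 0.6]
gripper_width: 0.0849
grasp_force: 0.0
t 2.85 cutter-frame pos mm [  -1.01 -180.8    77.8 ] F [-0.39 -0.42  0.59] M [-0.02  0.01 -0.01] w 0.0849 g 0.0
tool x,y in cutter [[-0.0, 1.0, 0.0], [1.0, 0.0, -0.002]]
```

View pics/d1.png

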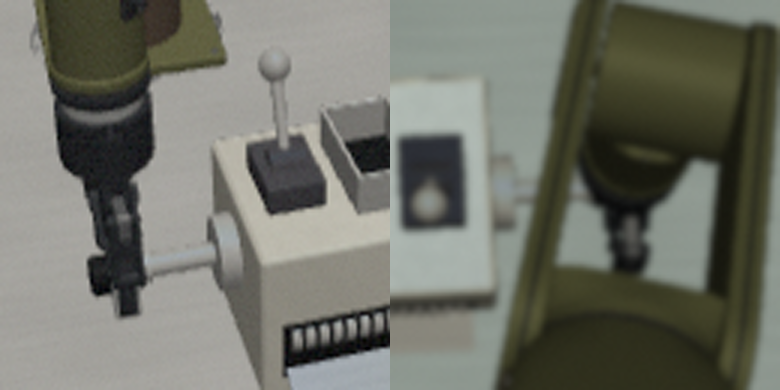

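The fingers straddle the knob at about (120,270) in the left crop, and the arm is clear of the lever. Next I close on the knob.

```bash
echo '[[0, 0, 0, 0, 0, 0, 0.04], [0, 0, 0, 0, 0, 0, 0.04], [0, 0, 0, 0, 0, 0, 0.04], [0, 0, 0, 0, 0, 0, 0.025], [0, 0, 0, 0, 0, 0, 0.025], [0, 0, 0, 0, 0, 0, 0.025]]' > m.json && python3 drive.py m.json 50; python3 st.py;echo '[[0, 0, 0, 0, 0, 0, 0.025], [0, 0, 0, 0, 0, 0, 0.025]]' > m.json && python3 drive.py m.json; python3 st.py
```

```text
t: 3.7
eef_pos: [0.5597, -0.0837, 0.0795]
ee_rot: [0.694, 0.72, 0.002, 0.002]
ft_force: [5.0, 0.3, 5.2]
gripper_width: 0.0305
grasp_force: 49.5
t 3.7 cutter-frame pos mm [   1.78 -181.15   79.47] F [5.05 0.09 5.22] M [ 0.15 -0.79  0.04] w 0.0305 g 49.5
tool x,y in cutter [[-0.0, 1.0, -0.001], [1.0, 0.0, 0.005]]
t: 3.95
eef_pos: [0.5597, -0.0837, 0.0794]
ee_rot: [0.694, 0.72, 0.001, 0.002]
ft_force: [5.5, 0.7, 5.1]
gripper_width: 0.0308
grasp_force: 49.5
t 3.95 cutter-frame pos mm [   1.78 -181.15   79.45] F [5.56 0.54 5.06] M [ 0.18 -0.84  0.02] w 0.0308 g 49.5
tool x,y in cutter [[-0.0, 1.0, -0.001], [1.0, 0.0, 0.005]]
```

```bash
echo '[[0, 0.06, -0.04, 0, 0, 0, 0.025], [0, 0.052, -0.024, 0, 0, 0, 0.025], [0.06, 0, 0, 0, 0, 0, 0.025], [0.06, 0, 0, 0, 0, 0, 0.025], [0, 0, 0, 0, 0, 0, 0.025]]' > m.json && python3 drive.py m.json >/dev/null; python3 st.py;echo '[[0.06, 0, 0, 0, 0, 0, 0.025], [0.06, 0, 0, 0, 0, 0, 0.025], [0.06, 0, 0, 0, 0, 0, 0.025]]' > m.json && python3 drive.py m.json>/dev/null; python3 st.py
```

```text
t 4.575 cutter-frame pos mm [   1.73 -177.6    79.54] F [ 2.81 -1.15 -2.1 ] M [-0.1  -0.74  0.05] w 0.0311 g 49.5
tool x,y in cutter [[-0.0, 1.0, 0.0], [1.0, 0.0, -0.001]]
t 4.95 cutter-frame pos mm [   1.69 -173.16   79.54] F [ 2.15 -1.11 -4.56] M [-0.33 -0.69 -0.01] w 0.0308 g 49.7
tool x,y in cutter [[-0.0, 1.0, 0.0], [1.0, 0.0, -0.001]]
```

Scaled: 0.0015 m is 0.06, 0.0005 m is 0.02.

```bash
echo '[[0.06, 0, 0.02, 0, 0, 0, 0.025], [0.06, 0, 0.02, 0, 0, 0, 0.025], [0.06, 0, 0, 0, 0, 0, 0.025]]' > m.json && python3 drive.py m.json>/dev/null; python3 st.py;
```

```text
t 5.325 cutter-frame pos mm [   1.72 -168.75   79.43] F [-0.07 -1.29  5.24] M [-0.22 -0.11  0.02] w 0.0304 g 50.4
tool x,y in cutter [[-0.0, 1.0, -0.0], [1.0, 0.0, -0.0]]
```

```bash
echo '[[0.06, 0, 0, 0, 0, 0, 0.025], [0.06, 0, 0, 0, 0, 0, 0.025]]' > m.json && python3 drive.py m.json>/dev/null; python3 st.py;
```

```text
t 5.575 cutter-frame pos mm [   1.75 -165.89   79.45] F [-1.66 -4.32  4.88] M [-0.7  -0.01  0.04] w 0.0308 g 50.4
tool x,y in cutter [[-0.001, 1.0, -0.0], [1.0, 0.001, -0.0]]
```

Scaled: 0.001 m is 0.04.

```bash
echo '[[0.04, 0, 0, 0, 0, 0, 0.025], [0, 0, 0, 0, 0, 0, 0.025]]' > m.json && python3 drive.py m.json>/dev/null; python3 st.py;echo '[[0.02, 0, 0, 0, 0, 0, 0.025]]' > m.json && python3 drive.py m.json>/dev/null; python3 st.py
```

```text
t 5.825 cutter-frame pos mm [   1.72 -165.82   79.43] F [-1.56 -4.75  4.46] M [-0.73 -0.02  0.02] w 0.0307 g 50.4
tool x,y in cutter [[-0.001, 1.0, -0.002], [1.0, 0.001, -0.0]]
t 5.95 cutter-frame pos mm [   1.74 -165.78   79.46] F [-1.69 -7.6   6.4 ] M [-1.1  -0.04  0.01] w 0.0303 g 50.4
tool x,y in cutter [[-0.001, 1.0, -0.003], [1.0, 0.001, -0.0]]
```

```bash
echo '[[0, 0, 0, 0, 0, 0, 0.025]]' > m.json && python3 drive.py m.json>/dev/null; python3 st.py;echo '[[0.02, 0, 0, 0, 0, 0, 0.025], [0, 0, 0, 0, 0, 0, 0.025]]' > m.json && python3 drive.py m.json>/dev/null; python3 st.py
```

```text
t 6.075 cutter-frame pos mm [   1.75 -165.78   79.45] F [-2.44 -6.05  5.37] M [-0.94 -0.01  0.01] w 0.0307 g 50.4
tool x,y in cutter [[-0.001, 1.0, -0.003], [1.0, 0.001, -0.0]]
t 6.325 cutter-frame pos mm [   1.74 -165.75   79.45] F [-1.83 -8.15  4.97] M [-1.23 -0.01 -0.04] w 0.0306 g 50.4
tool x,y in cutter [[-0.001, 1.0, -0.003], [1.0, 0.001, -0.0]]
```

Scaled: 0.0006 m is 0.024.

```bash
echo '[[0.024, 0, 0, 0, 0, 0, 0.025], [0, 0, 0, 0, 0, 0, 0.025]]' > m.json && python3 drive.py m.json>/dev/null; python3 st.py;echo '[[0, 0, 0, 0, 0, 0, 0.025]]' > m.json && python3 drive.py m.json>/dev/null; python3 st.py
```

```text
t 6.575 cutter-frame pos mm [   1.76 -165.69   79.47] F [ -2.75 -10.55   4.75] M [-1.35  0.07 -0.03] w 0.0304 g 50.4
tool x,y in cutter [[-0.001, 1.0, -0.004], [1.0, 0.001, -0.0]]
t 6.7 cutter-frame pos mm [   1.76 -165.69   79.46] F [-2.67 -8.73  5.11] M [-1.37  0.02 -0.02] w 0.0308 g 50.4
tool x,y in cutter [[-0.001, 1.0, -0.004], [1.0, 0.001, -0.0]]
```

Scaled: 0.0002 m is 0.008.

```bash
echo '[[0.008, 0, 0, 0, 0, 0, 0.025], [0, 0, 0, 0, 0, 0, 0.025]]' > m.json && python3 drive.py m.json>/dev/null; python3 st.py;echo '[[0, 0, 0, 0, 0, 0, 0.025], [0, 0, 0, 0, 0, 0, 0.025]]' > m.json && python3 drive.py m.json>/dev/null; python3 st.py; echo '[[0, 0, 0, 0, 0, 0, 0.025]]' > m.json && python3 drive.py m.json>/dev/null; python3 st.py
```

```text
t 6.95 cutter-frame pos mm [   1.76 -165.71   79.44] F [ -2.47 -10.89   5.23] M [-1.44  0.03 -0.  ] w 0.0303 g 50.4
tool x,y in cutter [[-0.001, 1.0, -0.004], [1.0, 0.001, -0.0]]
t 7.2 cutter-frame pos mm [   1.77 -165.7    79.43] F [ -1.34 -10.41   5.2 ] M [-1.54  0.11 -0.1 ] w 0.0307 g 50.4
tool x,y in cutter [[-0.001, 1.0, -0.004], [1.0, 0.001, -0.0]]
t 7.325 cutter-frame pos mm [   1.76 -165.72   79.44] F [-2.35 -9.96  4.59] M [-1.44  0.01 -0.06] w 0.0307 g 50.4
tool x,y in cutter [[-0.001, 1.0, -0.004], [1.0, 0.001, -0.0]]
```

```bash
for i in 1 2 3; do echo '[[-0.04, 0, 0, 0, 0, 0, 0.025], [-0.02, 0, 0, 0, 0, 0, 0.025]]' > m.json && python3 drive.py m.json>/dev/null; python3 st.py|head -1;done
```

```text
t 7.575 cutter-frame pos mm [   1.72 -165.8    79.43] F [-1.49 -3.82  6.12] M [-0.6   0.02  0.07] w 0.0305 g 50.4
t 7.825 cutter-frame pos mm [   1.75 -165.92   79.45] F [-0.39  0.26  6.65] M [-0.05 -0.05  0.11] w 0.0304 g 50.4
t 8.075 cutter-frame pos mm [   1.73 -166.64   79.47] F [-0.48  1.62  6.61] M [ 0.22 -0.03  0.09] w 0.0308 g 50.5
```

```bash
echo '[[-0.04, 0, -0.02, 0, 0, 0, 0.025], [-0.06, 0, 0, 0, 0, 0, 0.025], [-0.06, 0, 0, 0, 0, 0, 0.025], [-0.06, 0, 0, 0, 0, 0, 0.025], [-0.06, 0, 0, 0, 0, 0, 0.025], [-0.06, 0, 0, 0, 0, 0, 0.025], [-0.06, 0, 0, 0, 0, 0, 0.025], [-0.04, 0, 0, 0, 0, 0, 0.025]]' > m.json && python3 drive.py m.json>/dev/null; python3 st.py|head -1;for i in 1 2 3 ; do echo '[[-0.03, 0, 0, 0, 0, 0, 0.025], [-0.03, 0, 0, 0, 0, 0, 0.025]]' > m.json && python3 drive.py m.json>/dev/null; python3 st.py|head -1;done
```

```text
t 9.075 cutter-frame pos mm [   1.75 -178.62   79.45] F [-0.49  1.13  5.37] M [ 0.22 -0.06  0.13] w 0.0303 g 50.4
t 9.325 cutter-frame pos mm [   1.74 -180.1    79.44] F [-2.22  1.43  5.58] M [ 0.23 -0.02  0.06] w 0.0307 g 50.4
t 9.575 cutter-frame pos mm [   1.78 -181.61   79.45] F [-2.39  1.08  4.95] M [ 0.16 -0.06  0.06] w 0.0307 g 50.4
t 9.825 cutter-frame pos mm [   1.76 -183.06   79.43] F [-1.95  0.63  6.32] M [ 0.22 -0.06  0.06] w 0.0303 g 50.4
```

```bash
for i in 1 2 3 4; do echo '[[-0.03, 0, 0, 0, 0, 0, 0.025], [-0.03, 0, 0, 0, 0, 0, 0.025]]' > m.json && python3 drive.py m.json>/dev/null; python3 st.py|head -1;done
```

```text
t 10.075 cutter-frame pos mm [   1.73 -184.62   79.45] F [-2.08  2.06  4.51] M [ 0.16 -0.04  0.1 ] w 0.0307 g 50.4
t 10.325 cutter-frame pos mm [   1.78 -186.12   79.46] F [-2.06  1.91  5.37] M [0.25 0.01 0.1 ] w 0.0307 g 50.4
t 10.575 cutter-frame pos mm [   1.81 -187.59   79.48] F [-2.15  1.62  5.88] M [ 0.33 -0.03  0.11] w 0.0305 g 50.5
t 10.825 cutter-frame pos mm [   1.78 -187.8    79.46] F [-0.42  7.27  5.87] M [ 1.02 -0.05  0.12] w 0.0305 g 50.5
```

```bash
echo '[[-0.02, 0, 0, 0, 0, 0, 0.025], [0, 0, 0, 0, 0, 0, 0.025]]' > m.json && python3 drive.py m.json>/dev/null; python3 st.py|head -1;echo '[[-0.012, 0, 0, 0, 0, 0, 0.025], [0, 0, 0, 0, 0, 0, 0.025]]' > m.json && python3 drive.py m.json>/dev/null; python3 st.py|head -1
```

```text
t 11.075 cutter-frame pos mm [   1.76 -187.82   79.44] F [-1.24  7.79  5.77] M [ 1.04 -0.11  0.11] w 0.0307 g 50.5
t 11.325 cutter-frame pos mm [   1.78 -187.82   79.45] F [-1.54  7.92  6.01] M [ 1.17 -0.08  0.1 ] w 0.0307 g 50.5
```

Scaled: -0.0006 m is -0.024.

```bash
echo '[[-0.024, 0, 0, 0, 0, 0, 0.025], [0, 0, 0, 0, 0, 0, 0.025]]' > m.json && python3 drive.py m.json>/dev/null; python3 st.py|head -1;echo '[[-0.012, 0, 0, 0, 0, 0, 0.025], [0, 0, 0, 0, 0, 0, 0.025]]' > m.json && python3 drive.py m.json>/dev/null; python3 st.py|head -1
```

```text
t 11.575 cutter-frame pos mm [   1.71 -187.87   79.43] F [-0.7   8.8   5.88] M [ 1.39 -0.08  0.11] w 0.0306 g 50.5
t 11.825 cutter-frame pos mm [   1.77 -187.88   79.43] F [-0.98  9.58  6.73] M [ 1.5  -0.18  0.13] w 0.0306 g 50.5
```

```bash
echo '[[0, 0, 0, 0, 0, 0, 0.025], [0, 0, 0, 0, 0, 0, 0.025], [0, 0, 0, 0, 0, 0, 0.025]]' > m.json && python3 drive.py m.json>/dev/null; python3 st.py|head -1
```

```text
t 12.2 cutter-frame pos mm [   1.75 -187.92   79.45] F [-0.81 10.44  7.33] M [ 1.46 -0.09  0.1 ] w 0.0308 g 50.5
```

```bash
python3 - <<'E'
from h import *
p,d=cams.camera("scene"); np.savez("s2.npz",p=p,d=d)
cv2.imwrite("pics/e1.png",cv2.resize(p[150:280,170:320,::-1],(690,598),interpolation=2))
E
python3 st.py
```

```text
t 12.25 cutter-frame pos mm [   1.75 -187.9    79.44] F [-0.72  9.49  5.76] M [ 1.54 -0.16  0.07] w 0.0306 g 50.5
tool x,y in cutter [[0.0, 1.0, 0.005], [1.0, -0.0, -0.001]]
```

View pics/e1.png

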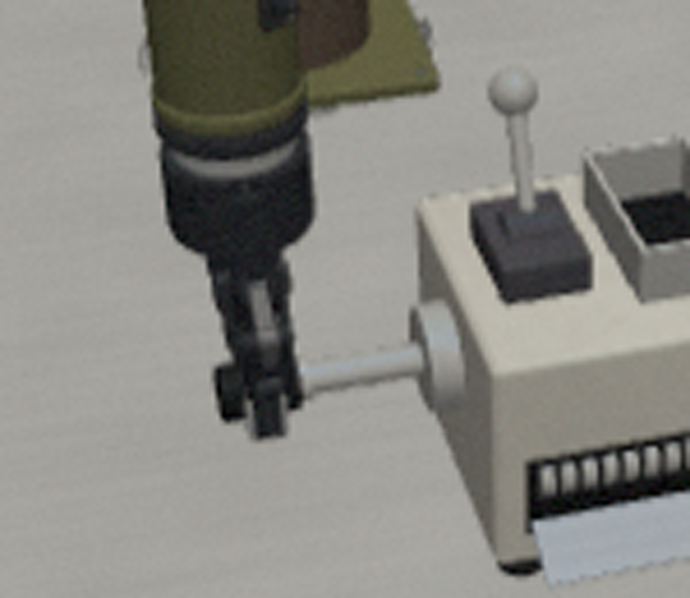

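Nothing but the knob is touched. The fingers hold it at about (255,390) in the crop, and the lever hasn't moved. The two stops bear at TCP y = -165.7 and -187.9 (±10 N at the wrist, about 8.5 N on the stop after friction), so the middle is -176.8.

```bash
echo '[[0.06, 0, 0, 0, 0, 0, 0.025], [0.06, 0, 0, 0, 0, 0, 0.025], [0.06, 0, 0, 0, 0, 0, 0.025], [0.06, 0, 0, 0, 0, 0, 0.025], [0.06, 0, 0, 0, 0, 0, 0.025], [0.06, 0, 0, 0, 0, 0, 0.025], [0.06, 0, 0, 0, 0, 0, 0.025], [0.06, 0, 0, 0, 0, 0, 0.025], [0.04, 0, 0, 0, 0, 0, 0.025], [0, 0, 0, 0, 0, 0, 0.025]]' > m.json && python3 drive.py m.json>/dev/null; python3 st.py
```

```text
t 13.5 cutter-frame pos mm [   1.74 -178.31   79.43] F [-2.71 -0.62  5.7 ] M [-0.18  0.06  0.07] w 0.0306 g 50.5
tool x,y in cutter [[-0.0, 1.0, -0.001], [1.0, 0.0, -0.001]]
```

Scaled: 0.0008 m is 0.032, 0.0007 m is 0.028.

```bash
echo '[[0.032, 0, 0, 0, 0, 0, 0.025], [0.028, 0, 0, 0, 0, 0, 0.025], [0, 0, 0, 0, 0, 0, 0.025]]' > m.json && python3 drive.py m.json>/dev/null; python3 st.py
```

```text
t 13.875 cutter-frame pos mm [   1.75 -176.92   79.44] F [-2.12 -0.8   5.78] M [-0.2   0.03  0.03] w 0.0307 g 50.5
tool x,y in cutter [[-0.0, 1.0, -0.001], [1.0, 0.0, -0.001]]
```

```bash
echo '[[-0.012, 0, -0.02, 0, 0, 0, 0.025], [0, 0, 0, 0, 0, 0, 0.025], [0, 0, 0, 0, 0, 0, 0.025]]' > m.json && python3 drive.py m.json 20; python3 st.py; echo '[[0, 0, 0, 0, 0, 0, 0.04], [0, 0, 0, 0, 0, 0, 0.06], [0, 0, 0, 0, 0, 0, 0.085], [0, 0, 0, 0, 0, 0, 0.085], [0, 0, 0, 0, 0, 0, 0.085]]' > m.json && python3 drive.py m.json; python3 st.py
```

```text
t: 14.25
eef_pos: [0.5595, -0.0793, 0.0795]
ee_rot: [0.694, 0.72, -0.0, -0.0]
ft_force: [-1.7, -1.7, 0.0]
gripper_width: 0.0309
grasp_force: 50.0
t 14.25 cutter-frame pos mm [   1.75 -176.74   79.5 ] F [-1.73 -1.64  0.03] M [-0.23 -0.09  0.08] w 0.0309 g 50.0
tool x,y in cutter [[-0.0, 1.0, -0.0], [1.0, 0.0, -0.001]]
t: 14.88
eef_pos: [0.5599, -0.079, 0.0799]
ee_rot: [0.694, 0.72, 0.0, 0.0]
ft_force: [0.8, 0.2, -0.4]
gripper_width: 0.085
grasp_force: 0.0
t 14.875 cutter-frame pos mm [   2.15 -176.52   79.93] F [ 0.81  0.15 -0.4 ] M [-0.06  0.01 -0.04] w 0.085 g 0.0
tool x,y in cutter [[-0.0, 1.0, 0.0], [1.0, 0.0, 0.0]]
```

```bash
echo '[[0, 0, -1.6, 0, 0, 0, 0.085], [0, 0, -2.4, 0, 0, 0, 0.085], [0, 0, -2.4, 0, 0, 0, 0.085], [0, 0, -2.4, 0, 0, 0, 0.06], [0, -1.2, 0, 0, 0, 0, 0], [1, -2.4, 0, 0, 0, 0, 0], [2.26, 0, 0, 0, 0, 0, 0], [2.4, 0, 0, 0, 0, 0, 0], [0, 0, 0, 0, 0, 0, 0]]' > m.json && python3 drive.py m.json; python3 st.py
python3 - <<'E'
from h import *
p,d=cams.camera("scene"); P=cloud("scene",d)
c,k=np.cos(.0366),np.sin(.0366)
cv2.imwrite("pics/f1.png",cv2.resize(p[90:280,170:420,::-1],(750,570),interpolation=2))
p2,d2=cams.camera("top")
g=p2[195:230,315:360].max(2); m=(g<60).astype(np.uint8); cc=max(cv2.findContours(m,0,1)[0],key=cv2.contourArea); r=cv2.minAreaRect(cc); u=np.add(r[0],(315,195)); print("top knob",u,r[1],plane("top",[u],.105))
for a in (p,np.load("scene0.npz")["p"]):
    g=a[220:248,205:250].max(2); m=(g<60).astype(np.uint8); cc=max(cv2.findContours(m,0,1)[0],key=cv2.contourArea); r=cv2.minAreaRect(cc); u=np.add(r[0],(205,220)); print("scene knob",u,r[1],plane("scene",[u],.105))
E
```

```text
t: 16.0
eef_pos: [0.4661, 0.0617, 0.3001]
ee_rot: [0.692, 0.722, 0.001, -0.0]
ft_force: [-0.1, -0.7, 0.7]
gripper_width: 0.0002
grasp_force: 0.0
t 16.0 cutter-frame pos mm [-86.4  -32.41 300.14] F [-0.08 -0.7   0.71] M [-0.03  0.04 -0.08] w 0.0002 g 0.0
tool x,y in cutter [[-0.006, 1.0, 0.002], [1.0, 0.006, 0.0]]
top knob [333.  212.5] (9.0, 14.0) [[ 0.55852384 -0.07953277  0.105     ]]
scene knob [230.01351166 233.08108044] (11.672327995300293, 17.755090713500977) [[ 0.56803602 -0.0828722   0.105     ]]
scene knob [228.29729843 233.28378391] (11.836727142333984, 17.59069061279297) [[ 0.56779664 -0.08709512  0.105     ]]
```

View pics/f1.png

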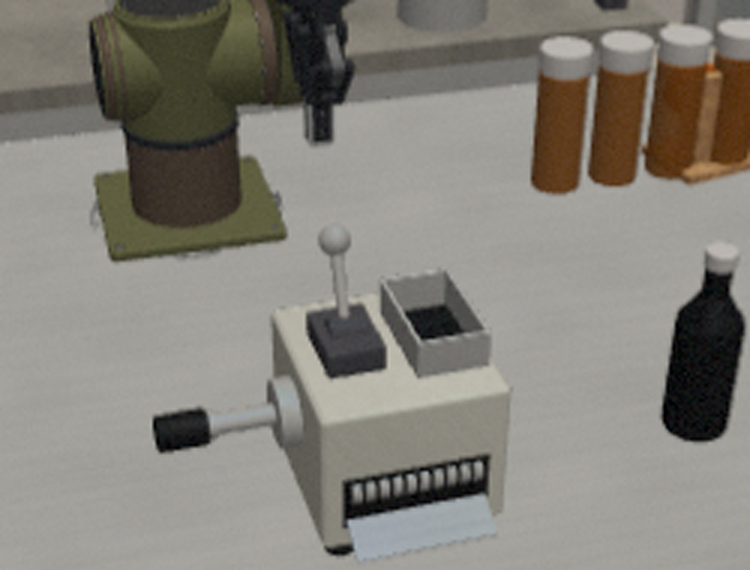

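The shaft has moved in about 4.2 mm from its start by camera, against 4.4 mm by TCP. The lever still leans to -x, with its ball at (334,240) in the crop. Next I go down beside the lever and push the ball over.

Scaled: 0.01 m is 0.4, -0.0025 m is -0.1.

```bash
echo '[[-0.1, 0, 1.8, 0, 0, 0, 0], [0, 0, 1.6, 0, 0, 0, 0], [0, 0.6, 0, 0, 0, 0, 0], [0, 0.4, 0, 0, 0, 0, 0], [0, 0.4, 0, 0, 0, 0, 0], [0, 0.4, 0, 0, 0, 0, 0], [0, 0.4, 0, 0, 0, 0, 0], [0, 0.4, 0, 0, 0, 0, 0], [0, 0.4, 0, 0, 0, 0, 0]]' > m.json && python3 drive.py m.json; python3 st.py
```

```text
t: 17.23
eef_pos: [0.5433, 0.0586, 0.2157]
ee_rot: [0.694, 0.72, 0.001, 0.001]
ft_force: [-0.8, -0.5, 0.9]
gripper_width: 0.0001
grasp_force: 0.4
t 17.225 cutter-frame pos mm [ -9.4  -38.37 215.67] F [-0.8  -0.46  0.9 ] M [0.07 0.11 0.  ] w 0.0001 g 0.4
tool x,y in cutter [[-0.001, 1.0, 0.0], [1.0, 0.001, 0.002]]
```

```bash
echo '[[0, 0.24, 0, 0, 0, 0, 0], [0, 0.24, 0, 0, 0, 0, 0]]' > m.json && python3 drive.py m.json>/dev/null; python3 st.py|head -1;echo '[[0, 0.12, 0, 0, 0, 0, 0], [0, 0.12, 0, 0, 0, 0, 0]]' > m.json && python3 drive.py m.json >/dev/null; python3 st.py|head -1
```

```text
t 17.475 cutter-frame pos mm [  1.28 -38.42 214.41] F [-0.61  0.87 -0.72] M [0.   0.19 0.  ] w -0.0001 g 0.5
t 17.725 cutter-frame pos mm [  7.06 -38.49 214.51] F [-1.25  0.94 -0.62] M [-0.01  0.15 -0.01] w -0.0003 g 0.5
```

```bash
for i in 1 2 3 4; do echo '[[0, 0.06, 0, 0, 0, 0, 0], [0, 0.06, 0, 0, 0, 0, 0]]' > m.json && python3 drive.py m.json >/dev/null; python3 st.py|head -1; done
```

```text
t 17.975 cutter-frame pos mm [ 10.27 -38.51 214.87] F [-1.27 -0.06 -0.19] M [ 0.    0.16 -0.03] w 0.0 g 0.5
t 18.225 cutter-frame pos mm [ 11.1  -38.49 214.7 ] F [-8.07 -0.85  2.81] M [-0.05  1.22  0.02] w 0.0001 g 4.2
t 18.475 cutter-frame pos mm [ 11.23 -38.51 214.61] F [-14.93   0.05   7.02] M [-0.16  2.04  0.05] w 0.0001 g 7.5
t 18.725 cutter-frame pos mm [ 11.39 -38.49 214.58] F [-20.52  -0.86  12.46] M [-0.14  2.99  0.01] w 0.0002 g 10.7
```

Scaled: -0.05 m is -2, -0.04 m is -1.6.

```bash
echo '[[0, -0.32, 0, 0, 0, 0, 0], [0, -1.2, 0, 0, 0, 0, 0], [0, -1.6, -0.4, 0, 0, 0, 0], [0, -0.8, -2, 0, 0, 0, 0], [0, 0, -1.6, 0, 0, 0, 0], [0, 0, 0, 0, 0, 0, 0]]' > m.json && python3 drive.py m.json; python3 st.py
python3 - <<'E'
from h import *
p,d=cams.camera("scene"); p2,d2=cams.camera("top")
cv2.imwrite("pics/g1.png",np.hstack([cv2.resize(p[130:280,190:340,::-1],(400,400),interpolation=2),cv2.resize(p2[160:270,240:350,::-1],(400,400),interpolation=2)]))
s=cloud("scene",d)[150:200,265:310]; q=s[(s[...,2]>.225)&(s[...,2]<.27)&(s[...,0]>.5)]; q=(q-[.5513,.0973,0])@np.array([[.9993,-.0366,0],[.0366,.9993,0],[0,0,1]]); print(len(q),np.median(q,0))
g=p[220:248,205:250].max(2); m=(g<60).astype(np.uint8); cc=max(cv2.findContours(m,0,1)[0],key=cv2.contourArea); print(np.add(cv2.minAreaRect(cc)[0],(205,220)))
E
```

```text
t: 19.48
eef_pos: [0.4773, 0.056, 0.3193]
ee_rot: [0.694, 0.72, 0.004, 0.004]
ft_force: [-0.0, -0.1, -0.9]
gripper_width: 0.0002
grasp_force: 0.0
t 19.475 cutter-frame pos mm [-75.47 -38.52 319.3 ] F [-0.01 -0.07 -0.91] M [ 0.01 -0.02 -0.02] w 0.0002 g 0.0
tool x,y in cutter [[-0.0, 1.0, -0.0], [1.0, 0.0, 0.011]]
97 [ 0.04630092 -0.03967139  0.24293158]
[230.0576973  233.28846169]
```

View pics/g1.png

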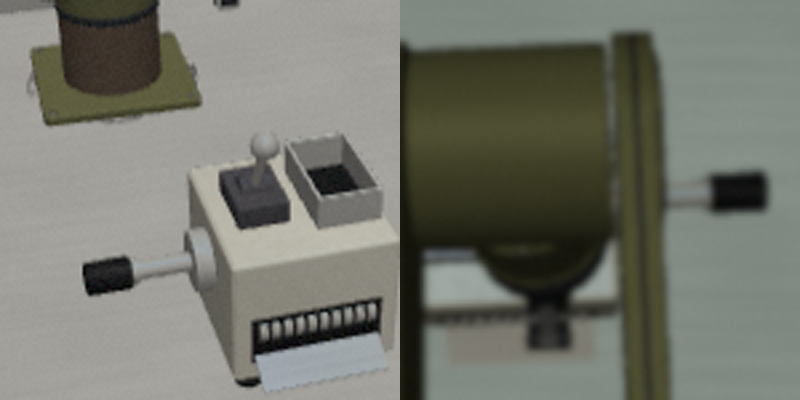

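The lever now leans to +x, with its ball at (264,145) in the left crop. That puts the ball surface at cutter x ≈ +46 mm, as expected at the end stop. The knob hasn't moved and the robot touches nothing, so I'm handing in.

```bash
python3 -c "
from workcell import robot, cams, monitor
print(robot.sign_off())"
```

```text
the job is handed in; nothing more can be done
None
```

The job is handed in: I pressed the shaft on both stops at about 8–9 N for over half a second each (about 22 mm of float), left it midway and let go, then swung the clamp lever fully over, leaving the bottle, bowl and cup untouched; both stops felt stiffer than the stated 0.15–0.25 mm per N, for a reason I didn't find.

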